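Load the dial scale's spindle to the marked weight

TASK

Bring the dial scale up to weight: thread the steel ring weights one at a time over the upright spindle on its pan, each laid all the way down and let go before the next is brought, until the needle comes to rest between the two pins on the dial. Leave the rings you do not need where they lie and the tumbler, spoon and cork beside them undisturbed; the scale is delicate, so feel your way onto the spindle gently and never load, press or knock it with more than 20 newtons.

Things in the scene. Friction and masses are not known exactly. Their poses are not given: they have to be found in the camera images.
- scale: grey dial scale fixed to the bench, 200 (x) by 230 (y) by 45 mm tall. Origin: centre of its underside; z up. The steel pan stands over its +y half; the white dial, 100 mm across, faces up on its -y half. More than 20 N of contact in all overloads it.
- pan: the scale's steel pan, 200 x 115 x 6 mm, axes as the scale's; origin: centre of its underside. On it, fixed: a closed tin of unknown weight (62 mm across, 50 mm tall above the pan's top) centred 58 mm towards +x, and an upright steel spindle (11 mm thick, 50 mm tall above the pan's top, flat end, 1 mm chamfer) about 40 mm towards -x.
- seat (a point): point on the pan's top, centre of the small disc (32 mm across) that carries the spindle. Pan top: 69 mm above the bench if empty; it sinks 1.25 mm per newton, to a hard stop at 16 mm. The spindle is set off-centre: its axis stands 7 mm from this point in a direction that differs each time and is not measured. The disc turns only under more than 14 N of side push.
- needle (a joint): dial needle's angle in rad: 0 with no load at all (pointing to the scale's -x), growing clockwise seen from above with the load on the pan, 200 rad per metre of pan travel; each ring adds about 0.37. The two upright pins on the dial's edge stand at 1.84 and 2.30. Pressing on the pan moves it too.
- board: brown wooden board fixed to the bench, 190 x 190 x 12 mm, with the four rings on it about 85 mm apart, one in each quarter. Origin: centre of its underside; z up.
- ring1: bare steel ring weight, 48 mm across, 14 mm bore, 12 mm thick, 150 g; starts lying flat on the board. Origin: centre of the underside on the ring's axis; z along the axis (up).
- ring2: bare steel ring weight, 48 mm across, 14 mm bore, 12 mm thick, 150 g; starts lying flat on the board. Origin: centre of the underside on the ring's axis; z along the axis (up).
- ring3: bare steel ring weight, 48 mm across, 14 mm bore, 12 mm thick, 150 g; starts lying flat on the board. Origin: centre of the underside on the ring's axis; z along the axis (up).
- ring4: bare steel ring weight, 48 mm across, 14 mm bore, 12 mm thick, 150 g; starts lying flat on the board. Origin: centre of the underside on the ring's axis; z along the axis (up).
- tumbler: glass tumbler, 64 mm across, 85 mm tall, standing between scale and board; bystander, origin at its underside.
- spoon: steel cupping spoon, 160 mm long, lying flat between scale and board; bystander, origin at its underside.
- cork: cork stopper, 22 mm across, 24 mm tall, standing on the middle of the board among the rings; bystander, origin at its underside.
Not all that is in view belongs to the job. Leave any black or blue look-alike of the ring3 alone.

How it is judged (in metres and radians):
On the way, in this order (a step that is already met when the one before it is completed fails the run):
1. exactly one ring lies down on the spindle, let go ((((horizontal distance between ring1 and seat below 0.014 m and z of ring1 in the frame of seat between -0.01 and 0.03 m and angle between ring1's own z axis and vertical below 0.1 rad) and horizontal distance between each of ring2, ring3, ring4 and seat above 0.1 m) or ((horizontal distance between ring2 and seat below 0.014 m and z of ring2 in the frame of seat between -0.01 and 0.03 m and angle between ring2's own z axis and vertical below 0.1 rad) and horizontal distance between each of ring1, ring3, ring4 and seat above 0.1 m) or ((horizontal distance between ring3 and seat below 0.014 m and z of ring3 in the frame of seat between -0.01 and 0.03 m and angle between ring3's own z axis and vertical below 0.1 rad) and horizontal distance between each of ring1, ring2, ring4 and seat above 0.1 m) or ((horizontal distance between ring4 and seat below 0.014 m and z of ring4 in the frame of seat between -0.01 and 0.03 m and angle between ring4's own z axis and vertical below 0.1 rad) and horizontal distance between each of ring1, ring2, ring3 and seat above 0.1 m)) and contact force between the fingers and ring1 below 0.1 N and contact force between the fingers and ring2 below 0.1 N and contact force between the fingers and ring3 below 0.1 N and contact force between the fingers and ring4 below 0.1 N), for 0.2 s.
2. exactly two rings lie down on the spindle, let go ((((horizontal distance between ring1 and seat below 0.014 m and z of ring1 in the frame of seat between -0.01 and 0.03 m and angle between ring1's own z axis and vertical below 0.1 rad) and (horizontal distance between ring2 and seat below 0.014 m and z of ring2 in the frame of seat between -0.01 and 0.03 m and angle between ring2's own z axis and vertical below 0.1 rad) and horizontal distance between each of ring3, ring4 and seat above 0.1 m) or ((horizontal distance between ring1 and seat below 0.014 m and z of ring1 in the frame of seat between -0.01 and 0.03 m and angle between ring1's own z axis and vertical below 0.1 rad) and (horizontal distance between ring3 and seat below 0.014 m and z of ring3 in the frame of seat between -0.01 and 0.03 m and angle between ring3's own z axis and vertical below 0.1 rad) and horizontal distance between each of ring2, ring4 and seat above 0.1 m) or ((horizontal distance between ring1 and seat below 0.014 m and z of ring1 in the frame of seat between -0.01 and 0.03 m and angle between ring1's own z axis and vertical below 0.1 rad) and (horizontal distance between ring4 and seat below 0.014 m and z of ring4 in the frame of seat between -0.01 and 0.03 m and angle between ring4's own z axis and vertical below 0.1 rad) and horizontal distance between each of ring2, ring3 and seat above 0.1 m) or ((horizontal distance between ring2 and seat below 0.014 m and z of ring2 in the frame of seat between -0.01 and 0.03 m and angle between ring2's own z axis and vertical below 0.1 rad) and (horizontal distance between ring3 and seat below 0.014 m and z of ring3 in the frame of seat between -0.01 and 0.03 m and angle between ring3's own z axis and vertical below 0.1 rad) and horizontal distance between each of ring1, ring4 and seat above 0.1 m) or ((horizontal distance between ring2 and seat below 0.014 m and z of ring2 in the frame of seat between -0.01 and 0.03 m and angle between ring2's own z axis and vertical below 0.1 rad) and (horizontal distance between ring4 and seat below 0.014 m and z of ring4 in the frame of seat between -0.01 and 0.03 m and angle between ring4's own z axis and vertical below 0.1 rad) and horizontal distance between each of ring1, ring3 and seat above 0.1 m) or ((horizontal distance between ring3 and seat below 0.014 m and z of ring3 in the frame of seat between -0.01 and 0.03 m and angle between ring3's own z axis and vertical below 0.1 rad) and (horizontal distance between ring4 and seat below 0.014 m and z of ring4 in the frame of seat between -0.01 and 0.03 m and angle between ring4's own z axis and vertical below 0.1 rad) and horizontal distance between each of ring1, ring2 and seat above 0.1 m)) and contact force between the fingers and ring1 below 0.1 N and contact force between the fingers and ring2 below 0.1 N and contact force between the fingers and ring3 below 0.1 N and contact force between the fingers and ring4 below 0.1 N), for 0.2 s.
At the end, for the whole second after the job is handed in: The needle rests between the pins (1.84 to 2.30 rad); each ring is either threaded on the spindle, flat (within 0.1 rad) and down on the pan or stack (underside under 30 mm above the pan, axis within 14 mm of the nominal place), or within 30 mm of its start; all at rest, let go (value of joint needle between 1.84 and 2.3 rad and velocity of joint needle below 0.15 rad/s and ((horizontal distance between ring1 and seat below 0.014 m and z of ring1 in the frame of seat between -0.01 and 0.03 m and angle between ring1's own z axis and vertical below 0.1 rad) or distance of ring1 from where it was at the start of the episode below 0.03 m) and ((horizontal distance between ring2 and seat below 0.014 m and z of ring2 in the frame of seat between -0.01 and 0.03 m and angle between ring2's own z axis and vertical below 0.1 rad) or distance of ring2 from where it was at the start of the episode below 0.03 m) and ((horizontal distance between ring3 and seat below 0.014 m and z of ring3 in the frame of seat between -0.01 and 0.03 m and angle between ring3's own z axis and vertical below 0.1 rad) or distance of ring3 from where it was at the start of the episode below 0.03 m) and ((horizontal distance between ring4 and seat below 0.014 m and z of ring4 in the frame of seat between -0.01 and 0.03 m and angle between ring4's own z axis and vertical below 0.1 rad) or distance of ring4 from where it was at the start of the episode below 0.03 m) and linear speed of each of ring1, ring2, ring3, ring4 below 0.02 m/s and contact force between the fingers and scale below 0.1 N and contact force between the fingers and ring1 below 0.1 N and contact force between the fingers and ring2 below 0.1 N and contact force between the fingers and ring3 below 0.1 N and contact force between the fingers and ring4 below 0.1 N); the robot touches nothing.
It fails at once if the scale is loaded, pressed or knocked with more than 20 N (contact force between scale and anything else above 20 N).
It fails at once if a bystander is moved more than 30 mm (distance of any of tumbler, spoon, cork from where it was at the start of the episode above 0.03 m).
It also fails if it takes over 72 s, if anything falls off the work surface, if the arm or the gripper's body presses on something with over 40 N, if the wrist force passes 120 N, or if a joint passes its speed limit or range.

ROBOT

A 7-joint arm with a two-finger parallel gripper is mounted at the origin on the work surface. World frame = base frame: x ahead of the robot, y to its left, z up, the work surface at z = 0. Lengths are in mm, angles in degrees, forces in N, time in s.
With the tool pointing down it reaches from about 350 to 900 mm from the base axis. Payload 8.1 kg.
Tool frame: the origin (TCP) lies at the very end of the fingers, on their centre line; the grasp point (between the pads) lies behind it (robot.tcp_to_grasp is the z of the grasp point in the tool frame, in mm); z points along the fingers, y is the line along which they close (so a half turn about z gives the same grasp; the last joint's range is limited). The gripper opens to 92 mm and grips with 3 to 60 N. Pads are 19 mm wide; open, the fingers measure 130 mm over their backs; the gripper's body (75 mm by 190 mm) begins 47 mm behind the grasp point.
Start: joints at [-5.879, 24.895, 1.432, 90.138, -0.665, 64.973, -4.303], TCP at [625.013, -0.027, 226.742] pointing down, gripper open.
Joint ranges: [-149.89, 149.89], [-25.12, 119.58], [-72.63, 75.52], [4.76, 147.25], [-75.54, 255.54], [6.69, 114.76], [-157.13, 157.13]. Speed limits (degrees/s): [127.2, 127.2, 172.46, 172.46, 180, 180, 180].

INTERFACE

Orientations are given as a 3x3 rotation matrix whose columns are the frame's x, y, z axes.
In Python, from rig import status, viewer, robot gives the robot as it stands.
- The arm moves only by the tool carry_out, never from a script. Its argument "moves" is a list of rows, each a list of 7 numbers: the shift along the tool's x, y, z in m, then the turn, a rotation vector about the tool's x, y, z in rad, then the finger opening in m, from 0 to 0.0918. In form: [[x, y, z, ax, ay, az, claw], ...]. A call has 1 to 20 rows; each row shifts and turns the commanded pose from where the row before left it, along the tool's axes as they then stand; what a row does not reach is not made up. A row lasts 1/8 s, in which the tool goes at most 62.5 mm and 10.7 degrees, less where a joint would pass 70% of its speed; a pose out of reach is approached as far as the arm can. A call is refused whole if a number of a shift passes 0.0625 or a number of a turn 0.188, either way. A call with a gripper value outside its range is refused whole. The fingers move at their own pace and stop on an object; "grip_force" is the grip in N (left out, the last holds). Time passes only in rows, so rows that do not move let the fingers close. It gives the time, the measured TCP pose, the force, the opening and the grip force at its end, in the units of the state.
- status.get_state(): the state, without advancing time (a new reading comes with each control period).
- viewer.get_image(name): name is "scene" or "side" or "wrist"; returns the picture (400x640x3 uint8, blue, green, red); there is no depth.
- viewer.calibration(name): a dict with "K" (3x3 intrinsics, pixels), "R" (3x3) and "t" (3): a world point X has camera coordinates R X + t; the wrist camera has in their place "mount" (4x4, takes a point from camera to tool coordinates, whose origin is the TCP and whose axes are the flange's). Camera axes: x right, y down, z forward; pixel columns grow to the right and rows downward; lengths in mm; the calibration is good to about 2 mm. A picture is of the moment at which its call begins: read the wrist's pose just before it. calibration takes no time and is no camera call.
- robot.sign_off(): hands the job in; it is judged then, once.
Trained networks look in the newest picture that a camera, given by its name, has taken for a name from the list of things; names that differ only in an ending like _2 or _b are one class to them, and where a whole thing is asked for, a point or a joint stands for the part that bears it (a point fixed in the world has none). Each returns a list of dicts, best first, with "conf" (0 to 1); they miss things now and then, are a little off and sometimes report something else, mostly with a low value. They report only what shows in the picture. A call takes as long as a camera call. They do not tell look-alikes from the thing itself.
- viewer.silhouettes(camera, thing): "mask" (400x640 bool, what is visible of it).
- viewer.tip_of(camera, thing): "centre" ([x, y, z] in mm, in world coordinates, good to about 4 mm: a listed point, or the origin of a listed thing).
The state is a dict: "clock": time; "joint_positions": joint angles; "dq": joint speeds; "joint_efforts": joint torques, N m; "position": TCP position; "tool_rot": TCP orientation; "wrist_force": force on the tool from outside, world axes, zero at the start; "ft_torque": the same for the moment, N m; "grip_width": finger opening in mm; "grip_force": force on a finger pad.
Only numpy, scipy, OpenCV 4.12 (cv2) and the standard library are available. Lean on these libraries where they do the work, as an engineer would, in place of code of your own. Each camera call takes 0.05 s, during which the arm holds its last target. There are 200 camera calls.

## Working session

There is one attempt and no reset: what is moved stays moved. The work goes in short steps, Python scripts to look and compute and a tool call to move; the robot and the scene stay as the last step left them, time stands still between calls to the robot, and variables do not carry over. Pictures are saved under pics/ and viewed, at most 10 in all, crops included, and the job is handed in when it is done.

Besides the shell and the picture viewer there is one more tool, called by a JSON object that holds its "op" and its "data", one argument or row to a line. carry_out: Moves the arm, as the interface text tells. Its arguments: {"type":"object","properties":{"moves":{"type":"array"},"grip_force":{"type":"number"}},"required":["moves"]}

```bash
mkdir -p pics
python3 - <<'E'
from rig import status, viewer, robot
import cv2, numpy as np
s=status.get_state(); print(s['clock'],s['position'],np.round(s['tool_rot'],3).tolist(),s['wrist_force'],s['grip_width'],robot.tcp_to_grasp)
for c in ['scene','wrist']:
    cv2.imwrite(f'pics/{c}0.png',viewer.get_image(c))
    k=viewer.calibration(c); print(c,{a:np.round(b,3).tolist() for a,b in k.items()})
    for t in ['ring1','seat','tumbler','spoon','cork','board','scale']:
        try: print(t,[(round(d['conf'],2),np.round(d['centre']).tolist()) for d in viewer.tip_of(c,t)])
        except Exception as e: print(t,e)
E
```

```text
0.0 [ 6.24499419e+02 -4.78224624e-02  2.25952515e+02] [[0.0, 1.0, -0.002], [1.0, -0.0, -0.0], [-0.0, -0.002, -1.0]] [ 0.01244039 -0.59553678  0.58521333] 91.76230654715174 -18.8
scene {'K': [[377.278, 0.0, 322.426], [0.0, 377.278, 200.131], [0.0, 0.0, 1.0]], 'R': [[-0.275, 0.961, -0.005], [0.733, 0.206, -0.648], [-0.622, -0.182, -0.761]], 't': [163.498, -319.082, 1128.59]}
ring1 [(0.97, [590.0, 252.0, 10.0]), (0.85, [508.0, 279.0, 14.0]), (0.83, [354.0, 172.0, -0.0]), (0.81, [479.0, 196.0, 12.0]), (0.81, [714.0, 173.0, 3.0]), (0.64, [567.0, 178.0, 13.0]), (0.58, [345.0, 258.0, 2.0]), (0.56, [708.0, 285.0, -1.0]), (0.31, [569.0, -233.0, -2.0])]
seat [(0.92, [540.0, -170.0, 58.0])]
tumbler [(0.86, [659.0, -3.0, -1.0]), (0.16, [536.0, 224.0, 8.0])]
spoon [(0.71, [459.0, -1.0, -3.0])]
cork [(0.49, [536.0, 222.0, 12.0])]
board [(0.78, [532.0, 225.0, 1.0]), (0.29, [541.0, -165.0, 60.0])]
scale [(0.69, [563.0, 176.0, 11.0]), (0.63, [570.0, -233.0, 2.0])]
wrist {'K': [[282.894, 0.0, 314.178], [0.0, 282.894, 195.433], [0.0, 0.0, 1.0]], 'mount': [[-0.0, -0.965, -0.264, 70.489], [1.0, -0.0, -0.001, 0.485], [0.001, -0.264, 0.965, -157.949], [0.0, 0.0, 0.0, 1.0]]}
ring1 [(0.95, [567.0, 177.0, 14.0]), (0.81, [713.0, 169.0, 2.0]), (0.76, [353.0, 174.0, 1.0]), (0.56, [480.0, 195.0, 14.0])]
seat [(0.58, [542.0, -169.0, 64.0])]
tumbler [(0.76, [658.0, 1.0, -1.0])]
spoon [(0.76, [465.0, -0.0, -1.0])]
cork []
board [(0.69, [657.0, -1.0, 2.0])]
scale [(0.88, [570.0, -228.0, -0.0])]
```

View pics/scene0.png

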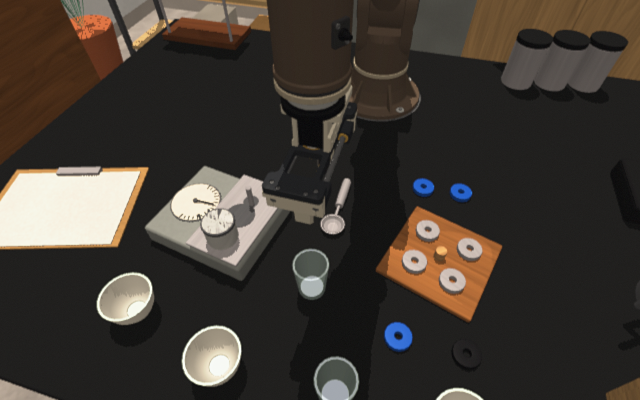

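View pics/wrist0.png

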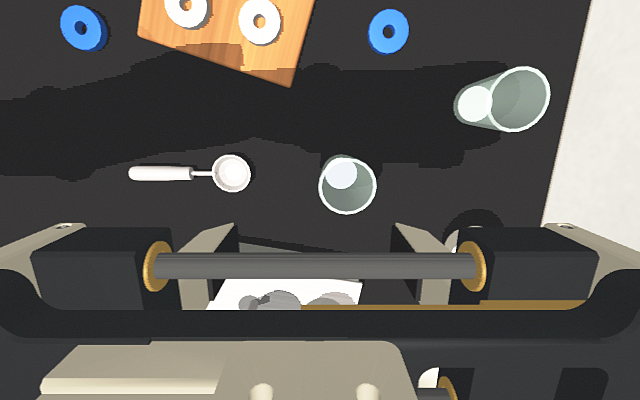

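The four bare steel rings are on the board at (428,230), (470,249), (414,262) and (452,281). Look-alikes to leave alone are blue at (424,187), (461,192) and (398,337), and black at (466,354). The scale has its spindle near (250,205), tin at (218,232) and dial at (195,202). Next I move over the board for a close check.

{"op": "carry_out", "data": {
  "moves": [
    [0.055, -0.02, 0, 0, 0, 0, 0.064],
    [0.055, -0.02, 0, 0, 0, 0, 0.064],
    [0.04, -0.02, 0.03, 0, 0, 0, 0.064],
    [0, 0, 0, 0, 0, 0, 0.064],
    [0, 0, 0, 0, 0, 0, 0.064]
  ]
}}

```text
clock: 1.42
position: [565.5, 149.3, 197.0]
tool_rot: [[0.0, 1.0, 0.0], [1.0, -0.0, -0.001], [-0.001, 0.0, -1.0]]
wrist_force: [-0.4, -0.9, -0.1]
grip_width: 63.9
grip_force: 0.0
```

```bash
cat > h.py <<'E'
from rig import status, viewer, robot
import cv2, numpy as np
k=viewer.calibration('wrist'); K=k['K']; M=np.array(k['mount'])
def shot():
    s=status.get_state(); return s, viewer.get_image('wrist')
def ray(s,uv):
    d=np.linalg.inv(K)@np.array([*uv,1.]); T=np.eye(4);T[:3,:3]=s['tool_rot'];T[:3,3]=s['position']
    A=T@M; return A[:3,3],A[:3,:3]@d
def at(s,uv,z):
    c,d=ray(s,uv); return c+d*(z-c[2])/d[2]
def proj(s,X):
    T=np.eye(4);T[:3,:3]=s['tool_rot'];T[:3,3]=s['position']
    p=np.linalg.inv(T@M)@np.array([*X,1.]); q=K@p[:3]; return q[:2]/q[2]
def rings(s,ztop=24):
    out=[]
    for m in viewer.silhouettes('wrist','ring1'):
        if m['conf']<.3: continue
        u=m['mask'].astype(np.uint8); ys,xs=np.nonzero(u)
        c,_=cv2.findContours(u,cv2.RETR_EXTERNAL,cv2.CHAIN_APPROX_NONE)
        c=max(c,key=cv2.contourArea)[:,0]
        h=[]
        out.append((round(m['conf'],2),c))
    return out
E
python3 - <<'E'
from h import *
s,im=shot(); cv2.imwrite('pics/w1.png',im); print(s['clock'],s['position'],s['wrist_force'])
for conf,c in rings(s):
    P=np.array([at(s,p,20)[:2] for p in c]); 
    (x,y),r=cv2.minEnclosingCircle(P.astype(np.float32)); print(conf,c.mean(0).round(),round(x,1),round(y,1),'r',round(r,1))
E
```

```text
1.425 [565.46565919 149.2988575  196.98051268] [-0.41760879 -0.85025867 -0.09822912]
0.97 [312. 156.] 563.3 176.9 r 24.0
0.84 [121.  83.] 351.5 256.1 r 26.3
0.8 [139. 156.] 358.8 174.2 r 25.5
0.74 [443.  58.] 705.0 282.0 r 24.7
0.69 [258.  62.] 505.0 278.1 r 24.5
0.67 [434. 160.] 707.5 170.8 r 24.4
0.64 [242. 140.] 481.6 194.1 r 25.1
0.57 [332.  90.] 585.7 250.1 r 24.7
```

View pics/w1.png

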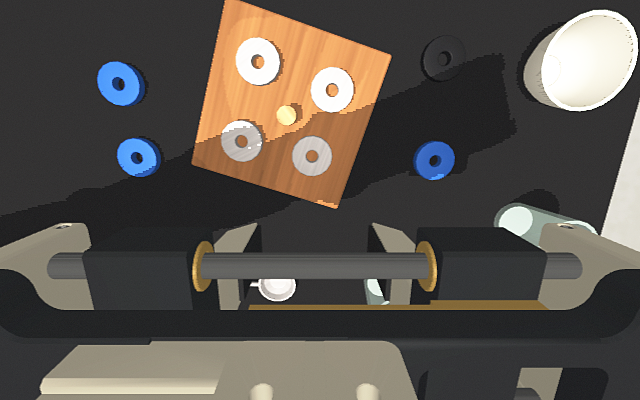

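The four bare steel rings are at (312,156), (258,62), (242,141) and (332,90), with the cork at (286,115). The blue and black look-alikes lie off the board. I'll take the ring at (312,156) first.

{"op": "carry_out", "data": {
  "moves": [
    [0.0277, -0.002, 0.05, 0, 0, 0, 0.064],
    [0, 0, 0.06, 0, 0, 0, 0.064],
    [0, 0, 0.05, 0, 0, 0, 0.064],
    [0, 0, 0.021, 0, 0, 0, 0.064],
    [0, 0, 0, 0, 0, 0, 0.064],
    [0, 0, 0, 0, 0, 0, 0.04],
    [0, 0, 0, 0, 0, 0, 0.04],
    [0, 0, 0, 0, 0, 0, 0.04],
    [0, 0, 0, 0, 0, 0, 0.04]
  ],
  "grip_force": 20
}}

```text
clock: 2.65
position: [563.7, 177.4, 16.3]
tool_rot: [[0.001, 1.0, 0.001], [1.0, -0.001, -0.0], [-0.0, 0.001, -1.0]]
wrist_force: [0.2, -1.9, 3.4]
grip_width: 47.3
grip_force: 20.0
```

{"op": "carry_out", "data": {
  "moves": [
    [0, 0, -0.05, 0, 0, 0, 0.04],
    [0, 0, -0.06, 0, 0, 0, 0.04],
    [-0.04, 0, -0.06, 0, 0, 0, 0.04],
    [-0.06, -0.01, -0.014, 0, 0, 0, 0.04],
    [-0.06, -0.012, 0, 0, 0, 0, 0.04],
    [-0.06, 0, 0, 0, 0, 0, 0.04],
    [-0.06, 0, 0, 0, 0, 0, 0.04],
    [-0.06, 0, 0.01, 0, 0, 0, 0.04],
    [-0.05, 0, 0.03, 0, 0, 0, 0.04],
    [0, 0, 0, 0, 0, 0, 0.04],
    [0, 0, 0, 0, 0, 0, 0.04]
  ]
}}

```text
clock: 4.03
position: [540.9, -206.1, 151.4]
tool_rot: [[-0.0, 1.0, -0.001], [1.0, 0.0, 0.001], [0.001, -0.001, -1.0]]
wrist_force: [-0.2, 0.6, -1.0]
grip_width: 47.2
grip_force: 20.0
```

Run:
```python
from h import *
s,im=shot(); cv2.imwrite('pics/w2.png',im[:300]); cv2.imwrite('pics/w2full.png',im); print(s['clock'],s['position'],s['wrist_force'],s['grip_width'])
print([(round(d['conf'],2),np.round(d['centre'],1).tolist()) for d in viewer.tip_of('wrist','seat')])
```

```text
4.025 [ 540.85060209 -206.12697367  151.43617412] [-0.15332923  0.5644291  -1.04158463] 47.20644512263747
[(0.64, [538.0, -167.6, 61.1])]
```

View pics/w2.png

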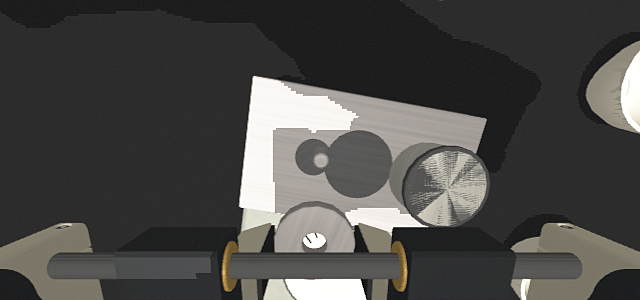

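The spindle's tip shows at (321,160) on its disc at (313,157), with the tin at (447,186). The held ring is at (314,240).

Run:
```python
from h import *
im=cv2.imread('pics/w2full.png')
a=cv2.resize(im[135:185,280:350],None,fx=8,fy=8,interpolation=cv2.INTER_CUBIC)
b=cv2.resize(im[195:260,270:360],None,fx=5,fy=5,interpolation=cv2.INTER_CUBIC)
s0=cv2.imread('pics/scene0.png'); c=cv2.resize(s0[175:230,160:230],None,fx=5,fy=5,interpolation=cv2.INTER_CUBIC)
W=np.zeros((580,800,3),np.uint8); W[:250,:350]=a[:250*1,:350] if 0 else cv2.resize(a,(350,250)); W[:325,350:800]=b; W[300:575,0:350]=c
cv2.imwrite('pics/z2.png',W)
```

```text
(no output)
```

View pics/z2.png

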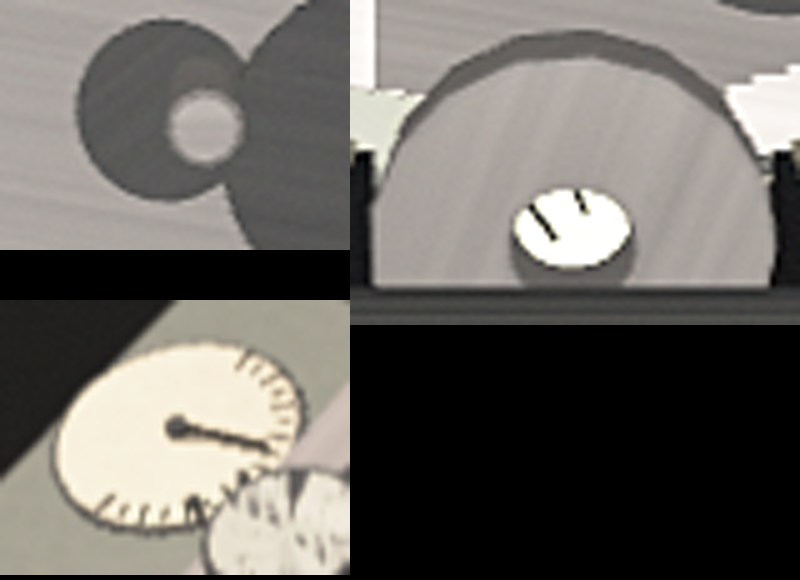

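```bash
cat >> h.py <<'E'
from scipy.optimize import least_squares
S=viewer.calibration('scene')
def sat(uv,z):
    R=np.array(S['R']);t=np.array(S['t']);c=-R.T@t;d=R.T@np.linalg.inv(S['K'])@np.array([*uv,1.]);return c+d*(z-c[2])/d[2]
def heldring(xc,top_out,top_bore,zt):
    # tool-frame centre of top face; pixels: column, rows of far outer/bore edge
    Mi=np.linalg.inv(M)
    def pr(x,y,z): q=K@(Mi@[x,y,z,1.])[:3]; return q[:2]/q[2]
    f=lambda v:[pr(v[0],v[1],zt)[0]-xc, pr(v[0]+24,v[1],zt)[1]-top_out, pr(v[0]+7,v[1],zt)[1]-top_bore]
    r=least_squares(f,[0,0]); return r.x,r.fun
E
python3 - <<'E'
from h import *
s=status.get_state()
r,res=heldring(314.4,205.6,232,-7.7); print('ring tool',r,res)
c=s['tool_rot']@[r[0],r[1],-7.7]+s['position']
for z in (110,112,114):
    p=at(s,(320.8,160.0),z); print('tip',p,'ring ctr',c,'delta',p-c)
print('disc',at(s,(312.6,156.6),62))
a=at(s,(253,76),62);b=at(s,(486,119),62);d=b-a;print('yaw',np.degrees(np.arctan2(d[1],d[0])),np.linalg.norm(d))
yaw=np.arctan2(d[1],d[0])
h=sat((195.2,200.2),47);t=sat((213.6,204.4),47);v=t-h
print('needle',h,np.linalg.norm(v),(np.pi+yaw-np.arctan2(v[1],v[0]))%(2*np.pi))
E
```

```text
ring tool [0.14068706 0.49374697] [-7.78376266e-05 -9.94515577e-01  1.05205075e+00]
tip [ 546.57076186 -163.32303249  110.        ] ring ctr [ 542.08762553 -205.06755132  159.84473719] delta [  4.48313633  41.74451883 -49.84473719]
tip [ 546.52320829 -163.03836358  112.        ] ring ctr [ 542.08762553 -205.06755132  159.84473719] delta [  4.43558275  42.02918773 -47.84473719]
tip [ 546.47565471 -162.75369468  114.        ] ring ctr [ 542.08762553 -205.06755132  159.84473719] delta [  4.38802918  42.31385664 -45.84473719]
disc [ 540.50128818 -167.18342464   62.        ]
yaw -9.710549570168554 198.29457749841885
needle [ 558.68693865 -289.83445817   47.        ] 42.79395250761228 1.400128104814047
```

{"op": "carry_out", "data": {
  "moves": [
    [0.021, 0.0022, 0, 0, 0, 0, 0.04],
    [0.021, 0.0022, 0, 0, 0, 0, 0.04],
    [0, 0, 0.013, 0, 0, 0, 0.04],
    [0, 0, 0.013, 0, 0, 0, 0.04],
    [0, 0, 0, 0, 0, 0, 0.04],
    [0, 0, 0, 0, 0, 0, 0.04]
  ]
}}

```text
clock: 4.88
position: [545.3, -165.7, 125.6]
tool_rot: [[0.001, 1.0, -0.0], [1.0, -0.001, -0.0], [-0.0, -0.0, -1.0]]
wrist_force: [0.0, -0.4, -0.5]
grip_width: 47.5
grip_force: 20.0
```

Run:
```python
from h import *
s,im=shot(); sd=viewer.get_image('side'); sc=viewer.get_image('scene'); print(s['clock'],s['position'],s['wrist_force'],s['grip_width'])
k=viewer.calibration('side');print({a:np.round(b,3).tolist() for a,b in k.items()})
q=np.array(k['R'])@[546.5,-163,112]+k['t'];q=np.array(k['K'])@q;q=q[:2]/q[2];print(q)
u,v=q.astype(int);u=min(max(u,40),599);v=min(max(v,30),369)
W=np.zeros((600,800,3),np.uint8)
W[:300,:400]=cv2.resize(sd[v-30:v+30,u-40:u+40],(400,300),interpolation=cv2.INTER_CUBIC)
W[:300,400:]=cv2.resize(im[190:265,265:365],(400,300),interpolation=cv2.INTER_CUBIC)
W[300:,:400]=cv2.resize(sc[170:230,215:295],(400,300),interpolation=cv2.INTER_CUBIC)
W[300:,400:]=cv2.resize(sd,(400,300)); cv2.imwrite('pics/z3.png',W)
```

```text
4.875 [ 545.27400247 -165.71651363  125.64578881] [ 0.01488949 -0.43246589 -0.54031692] 47.52518688318962
{'K': [[408.348, 0.0, 325.142], [0.0, 408.348, 197.484], [0.0, 0.0, 1.0]], 'R': [[0.994, -0.111, -0.018], [-0.094, -0.73, -0.677], [0.062, 0.674, -0.736]], 't': [-530.84, 103.286, 1036.901]}
[338.29656044 241.64908234]
```

View pics/z3.png

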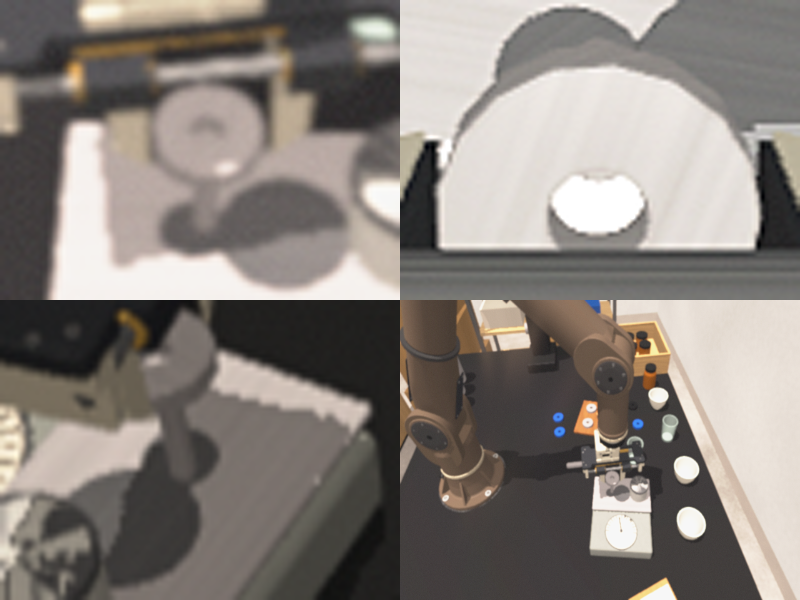

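The bore looks bright inside and I can't tell where the spindle tip is in it, so I'll re-read the pose and predict where it should show.

Run:
```python
from h import *
ps=[]
for i in range(4):
    s,im=shot(); ps.append(s['position'])
p=np.mean(ps,0); print(np.round(ps,2).tolist(),p,s['wrist_force']); s['position']=p
hsv=cv2.cvtColor(im,cv2.COLOR_BGR2GRAY)
print(hsv[228:252,400-88:430-88+20][:, :].shape)
print(hsv[230:252,400:401].T)
np.set_printoptions(linewidth=220)
print(hsv[230:253,398-90+90-95:345-2+0:1] if 0 else hsv[230:253,300:330])
print('tip px',proj(s,(546.5,-163,112)), [np.round(proj(s,(546.5+5.5*np.cos(a),-163+5.5*np.sin(a),112)),1).tolist() for a in np.arange(0,6.3,np.pi/2)])
```

```text
[[545.62, -165.42, 126.08], [545.57, -165.27, 126.05], [545.56, -165.21, 126.05], [545.55, -165.18, 126.02]] [ 545.57773126 -165.26713639  126.05013075] [ 0.29090626  0.14738934 -1.77381854]
(24, 50)
[[ 50  47  44  47  46  48  46  47  43  41  38  59 122 128 142 146 146 146
  147 133 141 131]]
[[222 221 222 224 225 226 226 227 223 221 221 221 222 222 221 220 221 222 222 222 223 222 223 225 225 225 227 227 227 227]
 [222 222 222 223 226 226 226 224 221 220 221 220 219 220 217 216 219 222 224 221 221 221 223 223 224 225 226 227 227 225]
 [222 221 223 225 225 225 225 222 218 215 212 211 210 211 206 208 210 213 216 216 218 221 225 225 224 224 226 227 227 226]
 [221 221 223 224 225 224 220 216 213 206 205 211 214 216 217 219 215 212 206 208 213 215 219 223 225 226 227 226 226 225]
 [220 222 223 226 224 219 213 235 255 228 199 214 222 222 223 223 215 203 215 253 255 237 214 217 223 225 226 226 226 223]
 [222 223 225 224 219 213 235 255 255 255 255 221 193 203 206 201 222 255 255 255 255 255 250 216 218 224 226 225 224 222]
 [222 224 225 220 210 239 255 255 255 255 255 255 255 255 255 255 25
[... 1439 characters left out ...]
36 127 120 115 141 190 187 185 185 170 113 116 123 128 133 138 139 137 133 168 220 214 215]
 [224 222 208 156 131 133 134 134 132 132 131 129 125 125 124 126 127 131 134 133 137 137 139 139 134 145 185 217 212 217]
 [224 222 214 178 141 137 139 138 138 140 139 138 139 138 135 137 138 138 138 140 139 142 141 140 140 178 225 216 217 223]
 [232 232 232 219 170 148 142 142 142 143 143 143 140 143 142 144 141 144 142 145 144 147 145 145 176 224 226 223 227 232]
 [142 145 146 150 140 116 110 106 107 108 106 105 105 107 107 107 108 107 106 106 110 110 112 112 126 148 141 140 144 146]]
tip px [315.04229254 226.90622886] [[323.5, 226.9], [315.0, 218.9], [306.6, 226.9], [315.0, 234.8], [323.5, 226.9]]
```

{"op": "carry_out", "data": {
  "moves": [
    [0.002, -0.0004, 0.003, 0, 0, 0, 0.04],
    [0, 0, 0.003, 0, 0, 0, 0.04],
    [0, 0, 0.002, 0, 0, 0, 0.04],
    [0, 0, 0.002, 0, 0, 0, 0.04],
    [0, 0, 0.002, 0, 0, 0, 0.04],
    [0, 0, 0.001, 0, 0, 0, 0.04],
    [0, 0, 0, 0, 0, 0, 0.04],
    [0, 0, 0, 0, 0, 0, 0.04]
  ]
}}

```text
clock: 6.22
position: [545.0, -163.0, 112.8]
tool_rot: [[0.0, 1.0, 0.0], [1.0, -0.0, -0.0], [-0.0, 0.0, -1.0]]
wrist_force: [0.1, -0.3, -1.4]
grip_width: 47.5
grip_force: 20.0
```

```bash
cat > chk.py <<'E'
from h import *
for i in range(3):
    viewer.get_image('side'); s=status.get_state(); print(round(s['clock'],2),np.round(s['position'],2),np.round(s['wrist_force'],2),np.round(s['ft_torque'],2),round(s['grip_width'],1))
E
python3 chk.py
```

```text
6.28 [ 545.09 -163.02  112.83] [ 0.14 -0.11 -1.25] [-0.03  0.02  0.  ] 47.1
6.33 [ 545.06 -163.    112.82] [ 0.14  0.28 -1.58] [-0.03 -0.02 -0.01] 47.5
6.38 [ 545.05 -163.02  112.82] [-0.    0.25 -1.53] [ 0.04 -0.01  0.04] 47.3
```

{"op": "carry_out", "data": {
  "moves": [
    [0, 0, 0.002, 0, 0, 0, 0.04],
    [0, 0, 0.002, 0, 0, 0, 0.04],
    [0, 0, 0.002, 0, 0, 0, 0.04],
    [0, 0, 0, 0, 0, 0, 0.04],
    [0, 0, 0, 0, 0, 0, 0.04]
  ]
}}

```text
clock: 7.0
position: [545.0, -163.0, 106.7]
tool_rot: [[0.0, 1.0, -0.0], [1.0, -0.0, -0.0], [-0.0, -0.0, -1.0]]
wrist_force: [0.7, -0.1, -0.4]
grip_width: 47.3
grip_force: 20.0
```

```bash
python3 chk.py
```

```text
7.05 [ 545.07 -162.99  106.8 ] [-0.46  0.57 -1.18] [ 0.04 -0.03 -0.03] 47.4
7.1 [ 545.06 -163.01  106.82] [-0.09 -0.22 -2.34] [-0.   -0.01 -0.03] 47.2
7.15 [ 545.03 -162.99  106.83] [-0.16 -0.04 -0.84] [ 0.05  0.01 -0.04] 47.3
```

{"op": "carry_out", "data": {
  "moves": [
    [0, 0, 0.006, 0, 0, 0, 0.04],
    [0, 0, 0.006, 0, 0, 0, 0.04],
    [0, 0, 0.006, 0, 0, 0, 0.04],
    [0, 0, 0.006, 0, 0, 0, 0.04],
    [0, 0, 0.006, 0, 0, 0, 0.04],
    [0, 0, 0.004, 0, 0, 0, 0.04],
    [0, 0, 0.003, 0, 0, 0, 0.04],
    [0, 0, 0.002, 0, 0, 0, 0.04],
    [0, 0, 0, 0, 0, 0, 0.04],
    [0, 0, 0, 0, 0, 0, 0.04]
  ]
}}

```text
clock: 8.4
position: [545.1, -163.0, 67.9]
tool_rot: [[0.0, 1.0, 0.0], [1.0, -0.0, -0.0], [-0.0, 0.0, -1.0]]
wrist_force: [-0.2, 0.5, -0.4]
grip_width: 47.1
grip_force: 20.0
```

```bash
python3 chk.py
```

```text
8.45 [ 545.12 -162.99   67.92] [ 0.09 -0.32 -1.63] [-0.03 -0.05  0.05] 47.2
8.5 [ 545.11 -163.03   67.91] [-0.02  0.06 -1.52] [0.01 0.01 0.01] 47.2
8.55 [ 545.08 -163.02   67.86] [-0.53  0.36 -1.63] [ 0.04 -0.01  0.07] 47.4
```

{"op": "carry_out", "data": {
  "moves": [
    [0, 0, 0.0015, 0, 0, 0, 0.04],
    [0, 0, 0.0015, 0, 0, 0, 0.04],
    [0, 0, 0, 0, 0, 0, 0.04],
    [0, 0, 0, 0, 0, 0, 0.056],
    [0, 0, 0, 0, 0, 0, 0.058],
    [0, 0, 0, 0, 0, 0, 0.058]
  ]
}}

```text
clock: 9.3
position: [545.0, -163.0, 64.8]
tool_rot: [[0.0, 1.0, 0.0], [1.0, -0.0, -0.0], [-0.0, 0.0, -1.0]]
wrist_force: [-0.2, 0.0, -0.6]
grip_width: 58.0
grip_force: 0.0
```

```bash
python3 chk.py
```

```text
9.35 [ 545.02 -162.99   64.78] [-0.1   0.49 -0.68] [-0.01  0.04 -0.05] 57.8
9.4 [ 545.01 -162.99   64.77] [-0.18 -0.51  0.24] [ 0.03  0.01 -0.  ] 57.5
9.45 [ 545.03 -163.01   64.78] [-0.55  0.11 -1.09] [0.02 0.02 0.04] 57.7
```

{"op": "carry_out", "data": {
  "moves": [
    [0, 0, -0.02, 0, 0, 0, 0.058],
    [0, 0, -0.05, 0, 0, 0, 0.058],
    [0, 0, -0.06, 0, 0, 0, 0.058],
    [0.05, 0, -0.01, 0, 0, 0, 0.064],
    [0.06, -0.01, 0, 0, 0, 0, 0.064],
    [0.06, -0.01, 0, 0, 0, 0, 0.064],
    [0.06, -0.01, 0, 0, 0, 0, 0.064],
    [0.06, -0.01, 0, 0, 0, 0, 0.064],
    [0.06, 0, 0, 0, 0, 0, 0.064],
    [0.04, 0, 0.03, 0, 0, 0, 0.064],
    [0, 0, 0, 0, 0, 0, 0.064],
    [0, 0, 0, 0, 0, 0, 0.064]
  ]
}}

```text
clock: 10.95
position: [505.1, 226.1, 174.7]
tool_rot: [[0.001, 1.0, -0.0], [1.0, -0.001, -0.001], [-0.001, -0.0, -1.0]]
wrist_force: [0.4, 0.3, -0.3]
grip_width: 63.6
grip_force: 0.0
```

Run:
```python
from h import *
s,im=shot(); print(s['clock'],s['position'])
for conf,c in rings(s):
    P=np.array([at(s,p,20)[:2] for p in c]); 
    (x,y),r=cv2.minEnclosingCircle(P.astype(np.float32)); print(conf,c.mean(0).round(),round(x,1),round(y,1),'r',round(r,1))
sc=viewer.get_image('scene'); sd=viewer.get_image('side')
W=np.zeros((600,800,3),np.uint8)
W[:,:400]=0; W[:300,:400]=cv2.resize(sc[170:230,160:240],(400,300),interpolation=cv2.INTER_CUBIC)
W[:300,400:]=cv2.resize(sc[170:260,190:310],(400,300),interpolation=cv2.INTER_CUBIC)
W[300:,:400]=cv2.resize(sd[210:270,300:380],(400,300),interpolation=cv2.INTER_CUBIC)
W[300:,400:]=cv2.resize(sd[280:370,290:410],(400,300),interpolation=cv2.INTER_CUBIC)
cv2.imwrite('pics/z4.png',W)
```

```text
10.95 [505.13503209 226.08668118 174.70577313]
0.9 [314. 135.] 505.0 279.0 r 24.9
0.88 [294. 209.] 481.3 194.4 r 24.9
0.74 [497. 129.] 702.7 285.0 r 25.8
0.73 [188. 217.] 356.4 181.0 r 24.4
0.71 [386. 161.] 585.8 250.8 r 25.5
0.65 [173. 153.] 349.2 259.2 r 25.1
0.63 [483. 218.] 704.1 176.6 r 25.1
```

View pics/z4.png

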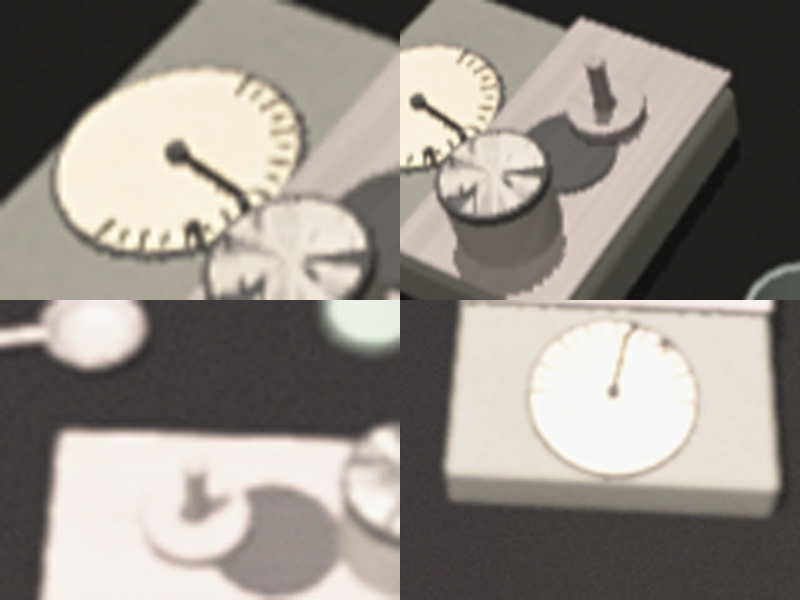

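The first ring is flat on the pan with the spindle standing through it (crop at about (605,110)), and the needle has advanced. Next is the second ring.

{"op": "carry_out", "data": {
  "moves": [
    [0.0528, 0, 0.03, 0, 0, 0, 0.064],
    [0, 0, 0.06, 0, 0, 0, 0.064],
    [0, 0, 0.05, 0, 0, 0, 0.064],
    [0, 0, 0.0185, 0, 0, 0, 0.064],
    [0, 0, 0, 0, 0, 0, 0.064],
    [0, 0, 0, 0, 0, 0, 0.04],
    [0, 0, 0, 0, 0, 0, 0.04],
    [0, 0, 0, 0, 0, 0, 0.04],
    [0, 0, 0, 0, 0, 0, 0.04]
  ],
  "grip_force": 20
}}

```text
clock: 12.28
position: [505.8, 280.1, 17.5]
tool_rot: [[0.0, 1.0, 0.002], [1.0, -0.0, 0.001], [0.001, 0.002, -1.0]]
wrist_force: [-0.9, -1.2, 7.8]
grip_width: 47.5
grip_force: 20.0
```

{"op": "carry_out", "data": {
  "moves": [
    [0, 0, -0.05, 0, 0, 0, 0.04],
    [0, 0, -0.06, 0, 0, 0, 0.04],
    [-0.04, 0, -0.06, 0, 0, 0, 0.04],
    [-0.06, 0.01, -0.01, 0, 0, 0, 0.04],
    [-0.06, 0.01, 0, 0, 0, 0, 0.04],
    [-0.06, 0.01, 0, 0, 0, 0, 0.04],
    [-0.06, 0.005, 0, 0, 0, 0, 0.04],
    [-0.06, 0, 0, 0, 0, 0, 0.04],
    [-0.06, 0, 0, 0, 0, 0, 0.04],
    [-0.05, 0, 0.02, 0, 0, 0, 0.04],
    [-0.036, 0, 0.025, 0, 0, 0, 0.04],
    [0, 0, 0, 0, 0, 0, 0.04],
    [0, 0, 0, 0, 0, 0, 0.04],
    [0, 0, 0, 0, 0, 0, 0.04]
  ]
}}

```text
clock: 14.02
position: [540.7, -199.3, 144.0]
tool_rot: [[-0.002, 1.0, 0.001], [1.0, 0.002, 0.0], [0.0, 0.001, -1.0]]
wrist_force: [0.3, 0.9, -2.1]
grip_width: 47.1
grip_force: 20.0
```

Run:
```python
from h import *
s,im=shot(); print(s['clock'],s['position'],s['wrist_force'],np.round(s['tool_rot'],4).tolist())
cv2.imwrite('pics/w5.png',im)
q=proj(s,(546,-163.1,110)); print(q); u,v=q.astype(int)
a=im[v-25:v+25,u-35:u+35]; b=im[195:260,270:360]
W=np.zeros((580,800,3),np.uint8); W[:250,:350]=cv2.resize(a,(350,250),interpolation=cv2.INTER_CUBIC); W[:325,350:800]=cv2.resize(b,(450,325),interpolation=cv2.INTER_CUBIC)
cv2.imwrite('pics/z5.png',W); print(u,v)
```

```text
14.025 [ 540.71884131 -199.3450322   144.03608315] [ 0.30833285  0.87020308 -2.13509484] [[-0.0021, 1.0, 0.0013], [1.0, 0.0021, 0.0004], [0.0004, 0.0013, -1.0]]
[321.41160159 169.85002916]
321 169
```

View pics/z5.png

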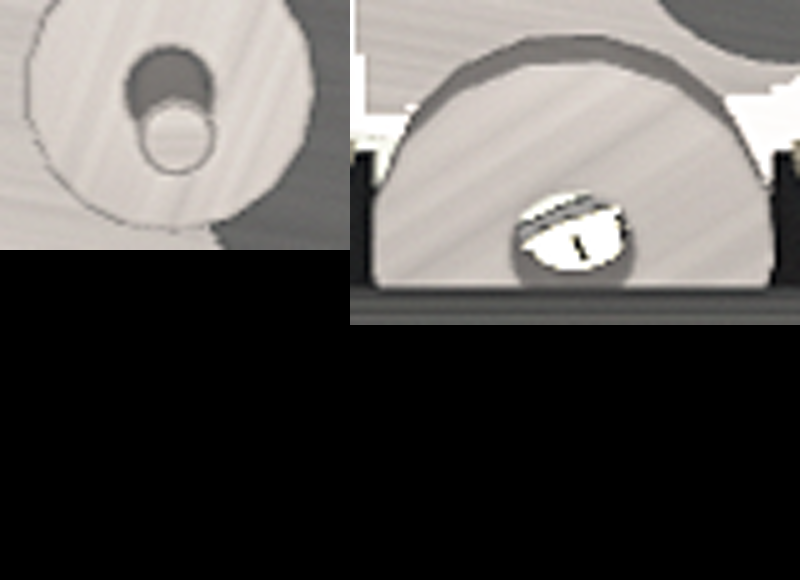

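Run:
```python
from h import *
ps=[]
s0=status.get_state()
for zt in (-6.5,-7.1,-7.7):
    r,res=heldring(314.2,206.6,232.8,zt); print(zt,'ring tool',r,res)
print('tip',at(s0,(320.9,170.7),110), s0['position'])
for i in range(3):
    viewer.get_image('side'); print(status.get_state()['position'],status.get_state()['wrist_force'])
```

```text
-6.5 ring tool [-0.83690363  0.37731527] [-7.36365653e-05 -9.58138315e-01  1.01306739e+00]
-7.1 ring tool [-0.61768388  0.3777247 ] [-7.87149004e-05 -1.01241986e+00  1.07069941e+00]
-7.7 ring tool [-0.39847487  0.3781348 ] [-8.26648433e-05 -1.06712231e+00  1.12880242e+00]
tip [ 545.63758204 -163.79636944  110.        ] [ 540.70434572 -199.45244386  143.99791333]
[ 540.61062098 -199.66908458  143.94617996] [-0.38457255  0.51032961 -1.58532546]
[ 540.49735013 -199.85667794  143.82380144] [ 0.26493821 -0.41434341 -1.69593098]
[ 540.38689309 -200.07308371  143.72217612] [ 0.12782535  0.40512073 -1.18700262]
```

{"op": "carry_out", "data": {
  "moves": [
    [0.0188, 0.0025, 0.004, 0, 0, 0, 0.04],
    [0.0188, 0.0025, 0.004, 0, 0, 0, 0.04],
    [0, 0, 0.005, 0, 0, 0, 0.04],
    [0, 0, 0.004, 0, 0, 0, 0.04],
    [0, 0, 0, 0, 0, 0, 0.04],
    [0, 0, 0, 0, 0, 0, 0.04],
    [0, 0, 0, 0, 0, 0, 0.04],
    [0, 0, 0, 0, 0, 0, 0.04]
  ]
}}

```text
clock: 15.22
position: [545.0, -163.5, 126.4]
tool_rot: [[0.0, 1.0, 0.0], [1.0, -0.0, -0.0], [-0.0, 0.0, -1.0]]
wrist_force: [-0.5, -0.3, -1.3]
grip_width: 47.2
grip_force: 20.0
```

```bash
python3 - <<'E'
from h import *
np.set_printoptions(linewidth=220)
s,im=shot(); print(s['position'],s['wrist_force'])
g=cv2.cvtColor(im,cv2.COLOR_BGR2GRAY); print(g[230:253,298:332]); print(proj(s,(545.6,-163.5,110)),proj(s,(545.6,-169,110)))
E
python3 chk.py
```

```text
[ 545.03040897 -163.45698506  126.36542426] [-0.5189889  -0.29123516 -1.25881857]
[[226 226 226 226 226 227 227 229 227 225 224 221 221 220 216 218 221 221 223 223 224 223 225 225 227 227 229 229 229 229 228 227 226 224]
 [226 226 225 227 228 227 228 226 225 223 221 219 217 215 220 221 222 223 224 224 224 225 225 227 228 227 228 229 228 227 225 224 224 225]
 [226 228 228 228 227 226 224 223 221 220 217 216 214 214 218 218 219 218 218 220 223 225 228 228 227 228 227 227 226 226 223 225 226 226]
 [227 228 227 226 225 225 223 222 217 213 210 210 212 211 213 211 212 212 214 216 219 222 222 224 227 228 226 226 225 223 224 224 224 225]
 [227 228 226 225 223 221 219 214 207 209 215 216 206 218 220 220 220 221 220 220 215 210 211 218 218 223 224 222 224 225 225 226 223 223]
 [225 223 225 224 221 216 212 207 218 246 255 255 223 199 222 223 224 225 225 217 202 228 255 251 213 214 220 224 226 225 223 223 222 222]
 [224 222 220 219 216 212 211 220 255 255 255 255 255 248 220 196 196 203 193 221 255 255 255 255 255 238 214 221 225 223 222 221 222 222]
 [222 220 217 215 215 207 238 255 255 255 255
[... 1766 characters left out ...]
9 228 227 228 221 183 140 136 138 139 139 143 140 136 134 134 134 135 136 137 139 136 138 138 137 138 142 172 218 226 228 229 228 228]
 [236 239 237 236 234 214 155 148 141 142 142 143 146 145 142 141 144 141 142 141 142 141 141 143 144 147 169 215 239 237 239 238 238 236]
 [149 148 150 148 148 145 129 114 108 107 108 105 109 109 110 106 106 105 106 105 104 107 107 108 108 110 127 153 150 150 150 148 149 147]]
[314.50512005 228.87856528] [314.50758993 236.59572767]
15.32 [ 545.03 -163.35  126.34] [-0.2  -0.39 -1.53] [-0.02  0.02 -0.04] 47.0
15.38 [ 545.   -163.31  126.29] [-0.79 -0.32 -1.38] [ 0.03  0.04 -0.08] 47.2
15.43 [ 545.03 -163.29  126.32] [-0.53  0.05 -1.16] [ 0.03 -0.03 -0.02] 47.2
```

{"op": "carry_out", "data": {
  "moves": [
    [0.0005, 0.0001, 0.003, 0, 0, 0, 0.04],
    [0, 0, 0.003, 0, 0, 0, 0.04],
    [0, 0, 0.002, 0, 0, 0, 0.04],
    [0, 0, 0.002, 0, 0, 0, 0.04],
    [0, 0, 0.002, 0, 0, 0, 0.04],
    [0, 0, 0.002, 0, 0, 0, 0.04],
    [0, 0, 0.002, 0, 0, 0, 0.04],
    [0, 0, 0.002, 0, 0, 0, 0.04],
    [0, 0, 0, 0, 0, 0, 0.04]
  ]
}}

```text
clock: 16.55
position: [545.0, -162.7, 108.1]
tool_rot: [[0.0, 1.0, -0.0], [1.0, -0.0, 0.0], [0.0, -0.0, -1.0]]
wrist_force: [-0.2, -0.7, -1.0]
grip_width: 46.6
grip_force: 20.0
```

```bash
python3 chk.py
```

```text
16.6 [ 545.07 -162.78  108.18] [-0.18  0.53 -1.08] [-0.03 -0.01  0.01] 47.2
16.65 [ 545.12 -162.75  108.24] [ 0.13  0.06 -1.01] [0.01 0.01 0.01] 47.0
16.7 [ 545.16 -162.76  108.31] [-0.28 -0.26 -1.94] [-0.03 -0.01 -0.02] 46.8
```

{"op": "carry_out", "data": {
  "moves": [
    [0, 0, 0.006, 0, 0, 0, 0.04],
    [0, 0, 0.006, 0, 0, 0, 0.04],
    [0, 0, 0.006, 0, 0, 0, 0.04],
    [0, 0, 0.005, 0, 0, 0, 0.04],
    [0, 0, 0.004, 0, 0, 0, 0.04],
    [0, 0, 0.002, 0, 0, 0, 0.04],
    [0, 0, 0.0015, 0, 0, 0, 0.04],
    [0, 0, 0.0015, 0, 0, 0, 0.04],
    [0, 0, 0, 0, 0, 0, 0.04],
    [0, 0, 0, 0, 0, 0, 0.04]
  ]
}}

```text
clock: 17.95
position: [545.2, -162.8, 76.4]
tool_rot: [[0.0, 1.0, 0.0], [1.0, -0.0, -0.0], [-0.0, 0.0, -1.0]]
wrist_force: [-0.7, -0.8, 0.3]
grip_width: 47.3
grip_force: 20.0
```

```bash
python3 chk.py
```

```text
18.0 [ 545.18 -162.78   76.39] [ 0.42  0.2  -0.47] [-0.02  0.08 -0.02] 47.0
18.05 [ 545.18 -162.8    76.38] [-1.26  0.03 -0.17] [-0.01  0.07 -0.06] 47.3
18.1 [ 545.21 -162.75   76.36] [-0.52 -0.66 -1.19] [-0.03  0.1   0.02] 46.8
```

Near the stack now. One more millimetre down, then release and withdraw.

{"op": "carry_out", "data": {
  "moves": [
    [0, 0, 0.001, 0, 0, 0, 0.04],
    [0, 0, 0, 0, 0, 0, 0.04],
    [0, 0, 0, 0, 0, 0, 0.056],
    [0, 0, 0, 0, 0, 0, 0.058],
    [0, 0, 0, 0, 0, 0, 0.058],
    [0, 0, 0, 0, 0, 0, 0.058],
    [0, 0, -0.02, 0, 0, 0, 0.058],
    [0, 0, -0.05, 0, 0, 0, 0.058],
    [0, 0, -0.06, 0, 0, 0, 0.058],
    [0.06, 0, -0.02, 0, 0, 0, 0.058],
    [0.06, 0, 0, 0, 0, 0, 0.058],
    [0.06, 0, 0, 0, 0, 0, 0.058],
    [0.06, 0, 0, 0, 0, 0, 0.058],
    [0, 0, 0, 0, 0, 0, 0.058],
    [0, 0, 0, 0, 0, 0, 0.058],
    [0, 0, 0, 0, 0, 0, 0.058]
  ]
}}

```text
clock: 20.1
position: [545.2, 74.8, 225.0]
tool_rot: [[0.003, 1.0, -0.0], [1.0, -0.003, -0.001], [-0.001, -0.0, -1.0]]
wrist_force: [-0.8, -0.5, -0.1]
grip_width: 58.2
grip_force: 0.0
```

Run:
```python
from h import *
s=status.get_state(); print(s['clock'],s['position'],s['wrist_force'])
sc=viewer.get_image('scene'); sd=viewer.get_image('side')
W=np.zeros((600,800,3),np.uint8)
W[:300,:400]=cv2.resize(sc[170:230,160:240],(400,300),interpolation=cv2.INTER_CUBIC)
W[:300,400:]=cv2.resize(sc[170:260,190:310],(400,300),interpolation=cv2.INTER_CUBIC)
W[300:,:400]=cv2.resize(sd[210:270,300:380],(400,300),interpolation=cv2.INTER_CUBIC)
W[300:,400:]=cv2.resize(sd[275:335,315:395],(400,300),interpolation=cv2.INTER_CUBIC)
cv2.imwrite('pics/z6.png',W)
```

```text
20.1 [545.22640006  74.77130973 224.97483736] [-0.82463325 -0.53802607 -0.13923268]
```

View pics/z6.png

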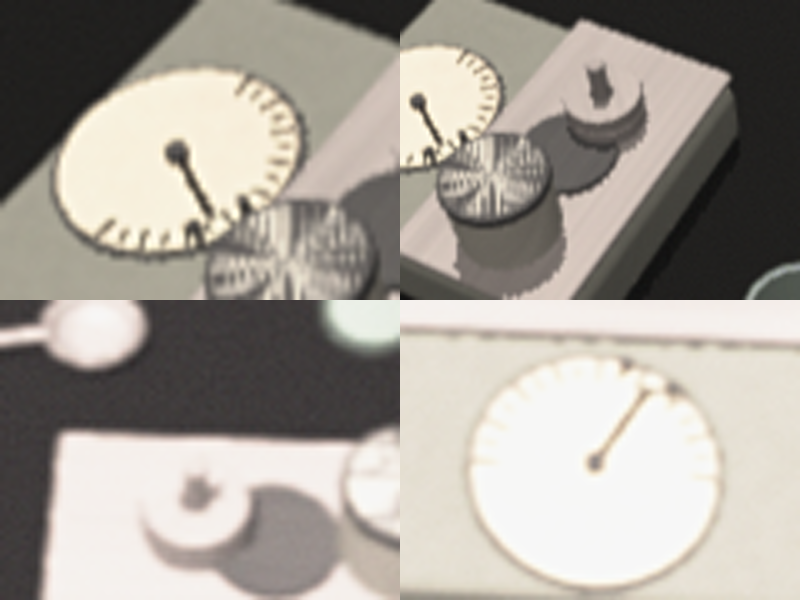

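The needle tip, at (648,392) in the crop, points between the two pins at (628,362) and (675,388). Two rings lie flat on the spindle and the arm is clear.

```bash
python3 -c "
from rig import robot
print(robot.sign_off())"
```

```text
the job is handed in; nothing more can be done
None
```

I threaded two rings onto the spindle, one at a time, and the last pictures show the needle between the pins; I handed the job in after about 20 s of the 72 s, and no pass/fail verdict came back.

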